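Fence the marver board with a straightedge and a pinned stop

ROBOT

A 6-joint arm with a two-finger parallel gripper is mounted at the origin on the work surface. World frame = base frame: x ahead of the robot, y to its left, z up, the work surface at z = 0. Lengths are in m, angles in rad, forces in N, time in s.
With the tool pointing down it reaches from about 0.375 to 0.9 m from the base axis. Payload 3.1 kg.
Tool frame: the origin (TCP) lies at the very end of the fingers, on their centre line; the grasp point (between the pads) lies 19 mm behind it; z points along the fingers, y is the direction in which the jaws open and shut (so a half turn about z gives the same grasp; the last joint's range is limited). The gripper opens to 87 mm and grips with 3 to 60 N. Pads are 19 mm wide; open, the fingers measure 117 mm over their backs; the gripper's body (75 mm by 190 mm) begins 51 mm behind the grasp point.
Start: joints at [-1.367, 0.527, 1.433, -0, 1.181, -0.178], TCP at [0.233, -0.58, 0.186] pointing down, gripper open.
Joint ranges: [-3.08, 3.08], [-0.75, 2.2], [0.22, 2.44], [-1.43, 4.57], [0, 2.65], [-2.85, 2.85]. Speed limits (rad/s): [2.79, 2.79, 3.14, 3.14, 3.14, 3.14].

INTERFACE

Orientations are given as a unit quaternion [x, y, z, w].
In Python, from rig import robot gives the robot as it stands. The module is installed in compiled form; this text tells all that it offers.
- The arm moves only by the tool carry_out, never from a script. Its argument "series" is a list of rows, each a list of 7 numbers: the shift along the tool's x, y, z in mm, then the turn, a rotation vector about the tool's x, y, z in degrees, then the gripper command: -1 is shut, 1 is fully open, values between are in proportion. In form: [[tx, ty, tz, rx, ry, rz, claw], ...]. A call has 1 to 8 rows; each row is the pose to reach, as a shift and turn from the pose measured when the call began, along the tool's axes at that moment; what a row does not reach only later rows make up. A row lasts 1/8 s, in which the tool goes at most 62.5 mm and 10.7 degrees, less where a joint would pass 70% of its speed; a pose out of reach is approached as far as the arm can. A call with a gripper value outside its range is refused whole. The fingers move at their own pace and stop on an object; "force" is the grip in N (left out, the last holds). Time passes only in rows, so rows that repeat a pose let the fingers close. It gives the time, the measured TCP pose, the force and the opening at its end, in the units of the state.
- robot.get_obs(): the state, without advancing time (a new reading comes with each control period).
- robot.camera(name): name is "scene" or "top" or "wrist"; returns a dict with "pixels" (420x560x3 uint8, red, green, blue), "fx", "fy", "cx", "cy" (pixels), "position" and "attitude" of the camera in the world. Camera axes: x right, y down, z forward; pixel columns grow to the right and rows downward; lengths in m; the calibration is good to about 2 mm. A picture is of the moment at which its call begins. There is no depth.
- robot.hand_in(): hands the job in, once; it reports no verdict.
The state is a dict: "time": time; "q": joint angles; "joint_velocities": joint speeds; "joint_torque": joint torques, N m; "position": TCP position; "tool_rot": TCP orientation; "ft_force": force on the tool from outside, world axes, zero at the start; "moment": the same for the moment, N m; "grip_width": finger opening in m.
Only numpy, scipy, OpenCV 4.12 (cv2) and the standard library are available. Lean on these libraries where they do the work, as an engineer would, in place of code of your own. Each camera call takes 0.05 s, during which the arm holds its last target.

TASK

Lay the straightedge on the wooden marver board, flush against the steel plate's edge that faces the sliding stop and about midway along it, and let go of it. Then pull up the knob of the sliding stop's lock plunger, slide the stop one hole towards the plate so that it stands close behind the straightedge, and let the pin drop fully home in that hole. Finish while still holding the knob, pin fully engaged and straightedge still flush; leave the other things on the bench where they are.

Things in the scene. Friction and masses are not known exactly. Their poses are not given: they have to be found in the camera images.
- marver_board: fixed wooden board, top 20 mm above bench; far part carries a steel plate 10 mm thick; a steel strip with holes 30 mm apart runs along x. Origin: bench level, under the middle of the plate's near edge. x: level, from stop to plate; y: along that edge; z up. Plate: x 0 to 0.13, y -0.13 to 0.13; board: x -0.20 to 0.14, y -0.14 to 0.14
- straightedge_mid (a point): loose aluminium straightedge, inverted T: flange 220 x 44 x 8 mm, upright middle rib 200 long, 14 thick, 44 mm tall overall; about 0.4 kg. Point: its centre, 22 mm above its underside; x along its length, z up; same either way round. Starts flange down on the bench. Flush: x -0.022, z 0.042 in the board's frame, y within 0.05 of 0
- knob (a point): middle of the plunger's black round knob, 26 mm across, 28 mm tall, axis vertical. Pin home: 58 mm above the bench, knob's lower face 9.5 mm above the stop's flat top (34.5 mm above the bench). With stop at 0 it is at x -0.107, y 0 in the board's frame; moves with stop and plunger
- stop (a joint): travel (m) of the dark steel T-shaped stop along the board's x: 0 in its first hole (play 1 to 2 mm), 0.030 at the next hole towards the plate; range -0.034 to 0.036. Its notched jaw, 110 mm wide, 14 mm high, is 30 mm ahead of the knob's axis; at 0.030 it is 3 mm behind a flush straightedge. Slides with 1.5 N of friction when unpinned
- plunger (a joint): lift (m) of the lock plunger: 0 with its pin fully home in a hole, upper end 0.016. Lift it 11 mm or more, straight up, before sliding the stop, and keep it up meanwhile. A spring pushes it down, 3 N at 0, 7.5 N at the top. Let down between holes it rests on the strip at about 0.010
- frit_jar: closed amber glass jar with a dark steel lid, 60 mm across, 85 mm tall; leave it alone. Origin: centre of its underside
- paddle: flat wooden paddle lying on the bench, about 265 mm long, 75 mm wide, 12 mm thick; leave it alone. Origin: underside, where handle and blade meet or close to it
- jacks: steel spring tongs with two long blades lying on the bench, about 220 mm long, 55 mm wide, 14 mm high; leave them alone. Origin: underside, about the middle
Mind the look-alikes: they are no part of the job. Of the things that look like the part that bears straightedge_mid, the middle-sized one is meant.

How it is judged:
By the outcome, as a careful person would: the job done as asked, in the order asked, and still so for the second after the job is handed in, while the arm keeps its last pose, push and grip.
It also fails if it takes over 56 s, if anything falls off the work surface, if the arm or the gripper's body presses on something with over 40 N, if the wrist force passes 120 N, or if a joint passes its speed limit or range.

## Working session

There is one attempt and no reset: what is moved stays moved. The work goes in short steps, Python scripts to look and compute and a tool call to move; the robot and the scene stay as the last step left them, time stands still between calls to the robot, and variables do not carry over. Pictures are saved under pics/ and viewed, and the job is handed in when it is done.

Besides the shell and the picture viewer there is one more tool, called after "Request:" as name(argument=value, ...), one argument or row to a line, values as JSON. carry_out: Moves the arm, as the interface text tells. Its arguments: {"type":"object","properties":{"series":{"type":"array"},"force":{"type":"number"}},"required":["series"]}

```bash
mkdir -p pics
cat > h.py <<'E'
import numpy as np, cv2, json
from scipy.spatial.transform import Rotation as R
from rig import robot
def shot(name,tag):
    c=robot.camera(name); cv2.imwrite(f'pics/{tag}.png',c['pixels'][:,:,::-1]); 
    np.savez(f'pics/{tag}.npz',**{k:np.array(v) for k,v in c.items()}); return c
def load(tag): return dict(np.load(f'pics/{tag}.npz'))
def Rm(a):
    a=np.array(a,float); return a if a.shape==(3,3) else R.from_quat(a).as_matrix()
def ray(c,u,v,z):
    d=Rm(c['attitude'])@np.array([(u-c['cx'])/c['fx'],(v-c['cy'])/c['fy'],1]); p=np.array(c['position'])
    return p+d*(z-p[2])/d[2]
def proj(c,X):
    p=Rm(c['attitude']).T@(np.array(X)-np.array(c['position'])); return float(c['cx']+c['fx']*p[0]/p[2]),float(c['cy']+c['fy']*p[1]/p[2])
E
python3 - <<'E'
from h import *
for n in ['scene','top','wrist']:
    c=shot(n,n+'0'); print(n,c['position'],c['attitude'],c['fx'])
o=robot.get_obs(); print(o)
E
```

```text
scene [ 1.3403894  -0.2546793   0.85466339] [ 0.72239152  0.54533046 -0.25109152 -0.34310091] 406.1720456643513
top [0.35963755 0.01963582 1.8336071 ] [ 0.71700422 -0.69681693  0.01242909 -0.0140228 ] 532.7386253633717
wrist [ 0.2932161  -0.55417065  0.38381295] [ 0.82235644 -0.55575802 -0.06928152  0.10031442] 312.49578197873893
{'time': 0.15, 'q': array([-1.36750664e+00,  5.28232711e-01,  1.43358934e+00, -2.45421991e-05,
        1.18139037e+00, -1.78513717e-01]), 'joint_velocities': array([-0.00049122, -0.00175498, -0.00351864, -0.00077264,  0.00023191,
        0.00013893]), 'joint_torque': array([ 5.54549831e-05, -4.40430450e+01, -1.76842707e+01,  6.33066427e-02,
        5.52620064e-02, -9.56730401e-05]), 'position': array([ 0.23275908, -0.57938699,  0.18501464]), 'tool_rot': array([ 9.81832334e-01,  1.89748813e-01, -2.13803747e-05, -8.09683589e-04]), 'ft_force': array([ 0.00604509,  0.8130206 , -0.38557487]), 'moment': array([ 0.03072718, -0.02276841,  0.00928699]), 'grip_width': 0.08749415102437015}
```

View pics/top0.png

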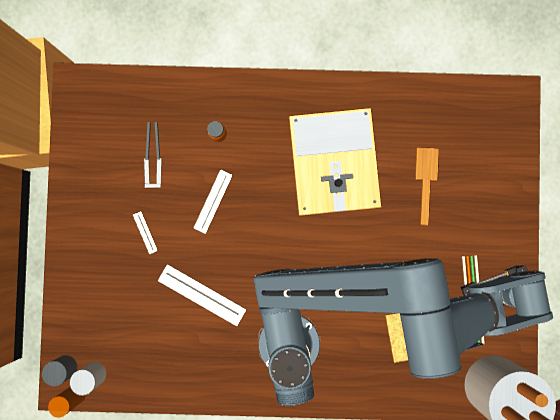

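View pics/scene0.png

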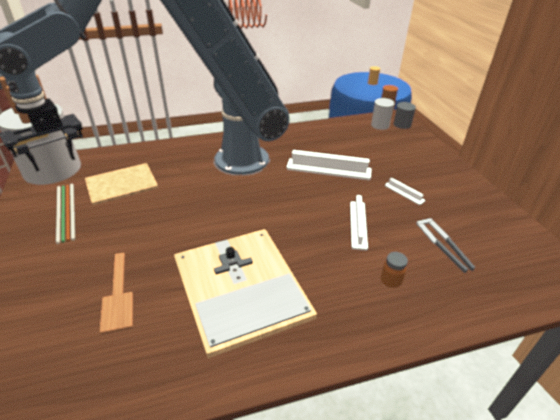

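View pics/wrist0.png

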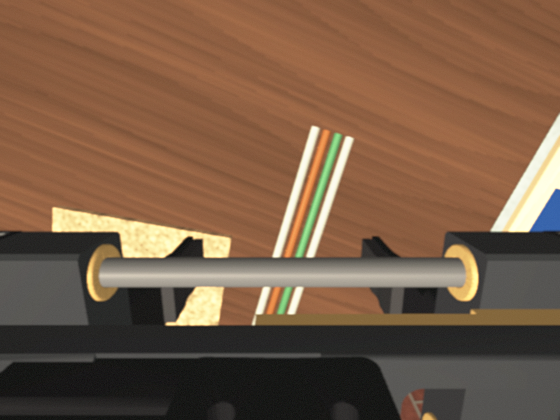

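Candidates for the straightedge in the top view are (213,201), (145,232), which is small, and (202,295), which is large. The one at (213,201) is middle-sized. I'll check its length and look at crops.

Run:
```python
from h import *
c=load('top0'); im=c['pixels']
hsv=cv2.cvtColor(im,cv2.COLOR_RGB2HSV)
m=((hsv[:,:,1]<60)&(hsv[:,:,2]>110)).astype(np.uint8)
m[:80]=0
n,l,s,ce=cv2.connectedComponentsWithStats(m)
for i in range(1,n):
    if s[i,4]>150 and s[i,4]<6000:
        pts=np.argwhere(l==i)[:,::-1].astype(np.float32)
        r=cv2.minAreaRect(pts); b=cv2.boxPoints(r)
        w=np.array([ray(c,u,v,0.008)[:2] for u,v in b])
        print(ce[i].round(1),s[i,4],'L',np.linalg.norm(w[0]-w[1]).round(4),np.linalg.norm(w[1]-w[2]).round(4),'ctr',w.mean(0).round(4),w.round(3).tolist())
a=cv2.resize(im[160:245,180:250][:,:,::-1],None,fx=6,fy=6,interpolation=cv2.INTER_CUBIC)
b=cv2.resize(im[100:225,280:390][:,:,::-1],None,fx=4,fy=4,interpolation=cv2.INTER_CUBIC)
cv2.imwrite('pics/c1.png',a[:500,:420]); 
H=np.zeros((520,800,3),np.uint8); H[:510,:350]=cv2.resize(a,(350,510))[:510]; H[:500,355:795]=b; cv2.imwrite('pics/c1.png',H)
s=load('scene0')['pixels']
cv2.imwrite('pics/c2.png',cv2.resize(s[190:355,165:385][:,:,::-1],None,fx=3.6,fy=3.6,interpolation=cv2.INTER_CUBIC))
```

```text
[332.1 133. ] 2953 L 0.2652 0.1342 ctr [ 0.7254 -0.1281] [[0.775, 0.012], [0.809, -0.251], [0.676, -0.267], [0.642, -0.005]]
[214.5 128.4] 187 L 0.0513 0.0491 ctr [0.7302 0.2774] [[0.728, 0.313], [0.766, 0.278], [0.732, 0.242], [0.695, 0.277]]
[152.  162.4] 409 L 0.0553 0.2252 ctr [0.6333 0.4905] [[0.745, 0.522], [0.747, 0.467], [0.522, 0.459], [0.52, 0.514]]
[337.3 185.4] 624 L 0.1722 0.1034 ctr [ 0.5443 -0.1417] [[0.469, -0.075], [0.639, -0.107], [0.619, -0.209], [0.45, -0.176]]
[212.6 201.3] 858 L 0.2228 0.0455 ctr [0.4779 0.2763] [[0.384, 0.34], [0.59, 0.254], [0.572, 0.212], [0.366, 0.299]]
[144.7 232.3] 396 L 0.032 0.1481 ctr [0.3647 0.5053] [[0.425, 0.551], [0.438, 0.522], [0.304, 0.459], [0.291, 0.488]]
[201.6 295. ] 1692 L 0.0654 0.3122 ctr [0.1568 0.3032] [[0.201, 0.456], [0.259, 0.426], [0.112, 0.15], [0.055, 0.181]]
[519.1 296.6] 1554 L 0.248 0.1449 ctr [ 0.1613 -0.7477] [[0.204, -0.611], [0.26, -0.853], [0.119, -0.884], [0.062, -0.643]]
[428.4 344.8] 2648 L 0.146 0.2235 ctr [ 0.0097 -0.4731] [[0.105, -0.38], [0.134, -0.523], [-0.085, -0.566], [-0.115, -0.424]]
[ 53.7 373.4] 450 L 0.0782 0.0773 ctr [-0.1231  0.7966] [[-0.086, 0.837], [-0.083, 0.759], [-0.161, 0.756], [-0.163, 0.834]]
[ 82.  382.1] 516 L 0.0815 0.0839 ctr [-0.1505  0.6985] [[-0.11, 0.741], [-0.107, 0.66], [-0.191, 0.656], [-0.194, 0.737]]
```

View pics/c1.png

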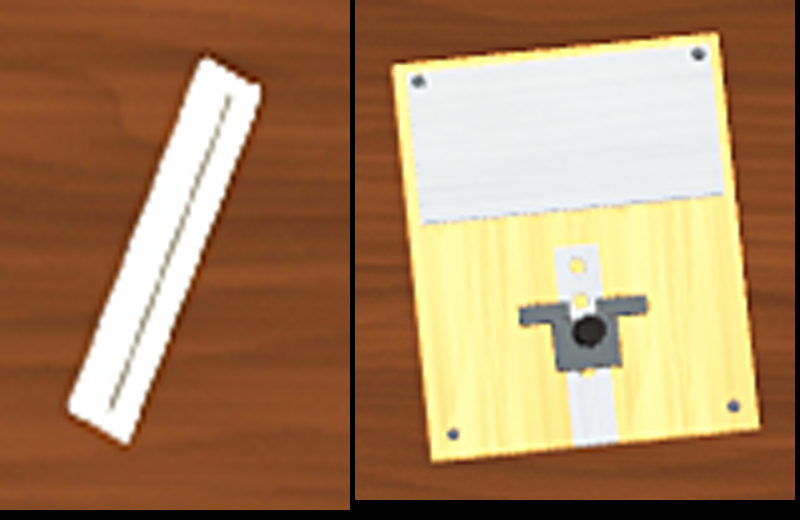

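View pics/c2.png

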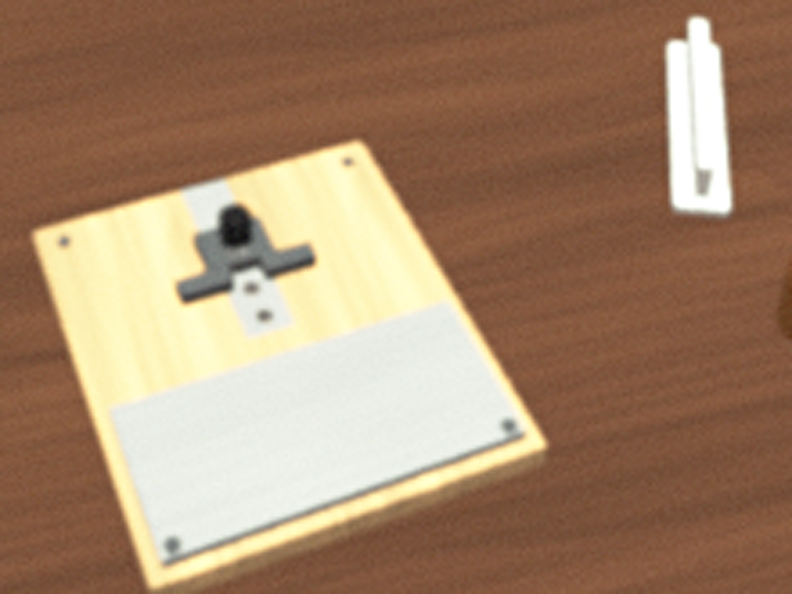

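Top view: the target straightedge at (213,201) measures 223 x 45 mm, against 148 and 312 mm for the look-alikes, so it is confirmed as the middle one. Crop: the board has its plate at the far side, the knob is at about (337,183) and there are two holes ahead of the stop. First I'll move to a vantage point over the board.

```bash
cat >> h.py <<'E'
def down(yawdeg):
    y=np.radians(yawdeg); x=np.array([np.cos(y),np.sin(y),0]); z=np.array([0,0,-1.]); return np.stack([x,np.cross(z,x),z],1)
def rel(pos,yawdeg):
    o=robot.get_obs(); T=R.from_quat(o['tool_rot']).as_matrix()
    t=T.T@(np.array(pos)-o['position'])*1000
    A=T.T@down(yawdeg); r=R.from_matrix(A).as_rotvec(degrees=True)
    print('t',round(o['time'],2),'pos',o['position'].round(4),'yaw',np.degrees(np.arctan2(T[1,0],T[0,0])).round(2),'grip',round(o['grip_width'],4),'F',np.array(o['ft_force']).round(1))
    print('rel',t.round(1).tolist(),r.round(2).tolist()); return t,r
E
python3 - <<'E'
from h import *
rel([0.46,-0.13,0.25],90)
rel([0.45,-0.1,0.25],97)
E
```

```text
t 0.15 pos [ 0.2328 -0.5794  0.185 ] yaw 21.88 grip 0.0875 F [ 0.   0.8 -0.4]
rel [378.3, -332.5, -64.4] [-0.07, -0.07, -68.12]
t 0.15 pos [ 0.2328 -0.5794  0.185 ] yaw 21.88 grip 0.0875 F [ 0.   0.8 -0.4]
rel [380.2, -364.0, -64.3] [-0.07, -0.07, -75.12]
```

Run:
```python
from h import *
rel([0.60,-0.25,0.25],90)
```

```text
t 0.15 pos [ 0.2328 -0.5794  0.185 ] yaw 21.88 grip 0.0875 F [ 0.   0.8 -0.4]
rel [463.5, -168.9, -64.6] [-0.07, -0.07, -68.12]
```

Request:
carry_out(
  series=[
    [58,-21,-20,0,0,-8.5,1],
    [116,-42,-40,0,0,-17,1],
    [174,-63,-60,0,0,-25.5,1],
    [232,-84,-65,0,0,-34,1],
    [290,-105,-65,0,0,-42.5,1],
    [348,-126,-65,0,0,-51,1],
    [406,-148,-65,0,0,-59.5,1],
    [463,-169,-65,0,0,-68,1],
  ],
)

```text
time: 1.15
position: [0.5988, -0.2502, 0.2501]
tool_rot: [0.706, 0.708, 0.0, -0.001]
ft_force: [0.8, -1.4, -0.2]
grip_width: 0.0871
```

Run:
```python
from h import *
shot('wrist','w1'); o=robot.get_obs(); print(o['position'],o['joint_velocities'])
rel([0.478,0.2763,0.15],157)
```

```text
[ 0.6047326  -0.24326899  0.25003997] [-0.06595854 -0.03087448  0.06548531 -0.04412119 -0.00327596  0.07739932]
t 1.2 pos [ 0.6047 -0.2433  0.25  ] yaw 90.69 grip 0.0869 F [4.3 2.3 1.7]
rel [520.4, -121.0, 102.9] [0.51, -0.16, -66.31]
```

View pics/w1.png

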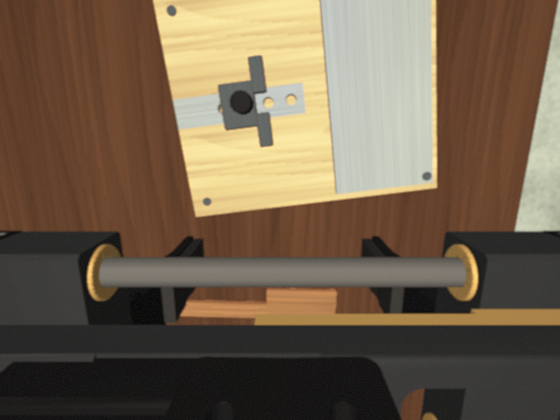

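The wrist picture shows the knob at (241,102), the stop's jaw near (260,100), the plate's near edge running from (322,0) to (336,192), and a board corner at (197,216). I'll take a settled picture and measure from that.

```bash
cat > m.py <<'E'
from h import *
import sys
def board(c):
    im=c['pixels']; hsv=cv2.cvtColor(im,cv2.COLOR_RGB2HSV)
    wood=((hsv[:,:,0]>12)&(hsv[:,:,0]<32)&(hsv[:,:,1]>55)&(hsv[:,:,2]>170)).astype(np.uint8)
    return wood,hsv
E
python3 - <<'E'
from m import *
c=shot('wrist','w2'); im=c['pixels']; hsv=cv2.cvtColor(im,cv2.COLOR_RGB2HSV)
print(hsv[20,[200,290,318,322,326,350,400]].tolist(), hsv[180,[250,300,330,338,350]].tolist())
# plate near edge: saturation transition along rows
g=hsv[:,:,1].astype(int)
def tr(rows,lo,hi,sgn):
    P=[]
    for r in rows:
        s=cv2.GaussianBlur(im[r:r+1].astype(np.float32)[:,:,0]-im[r:r+1].astype(np.float32)[:,:,2],(5,1),0)[0]
        d=np.diff(s)[lo:hi]*sgn; k=np.argmax(d); P.append((lo+k+0.5,r))
    return np.array(P)
P=tr(range(5,185,4),305,350,-1); 
vx,vy,x0,y0=cv2.fitLine(P.astype(np.float32),cv2.DIST_HUBER,0,.01,.01).ravel()
W=np.array([ray(c,x0+vx*t,y0+vy*t,0.028)[:2] for t in (-80,0,80)])
d=W[2]-W[0]; d/=np.linalg.norm(d); 
if d[1]<0:d=-d
yaw=np.degrees(np.arctan2(d[1],d[0]))-90; print('plate edge yaw',yaw,'pt',W[1])
# knob
dark=((im.max(2)<60)).astype(np.uint8); dark[215:]=0
cn,_=cv2.findContours(dark,cv2.RETR_EXTERNAL,cv2.CHAIN_APPROX_NONE)
for k in cn:
    if cv2.contourArea(k)>100: print(cv2.contourArea(k),cv2.minEnclosingCircle(k), cv2.boundingRect(k))
cv2.imwrite('pics/w2c.png',cv2.resize(im[40:220,150:350][:,:,::-1],None,fx=3,fy=3,interpolation=cv2.INTER_CUBIC))
E
```

```text
[[22, 97, 241], [23, 88, 248], [66, 7, 195], [51, 9, 199], [50, 8, 197], [45, 13, 196], [39, 17, 198]] [[22, 100, 240], [23, 98, 241], [47, 12, 191], [45, 12, 205], [41, 14, 200]]
plate edge yaw 7.24599220473857 pt [ 0.65385265 -0.12554465]
371.5 ((235.94117736816406, 108.94117736816406), 12.124740600585938) (225, 98, 23, 23)
```

View pics/w2c.png

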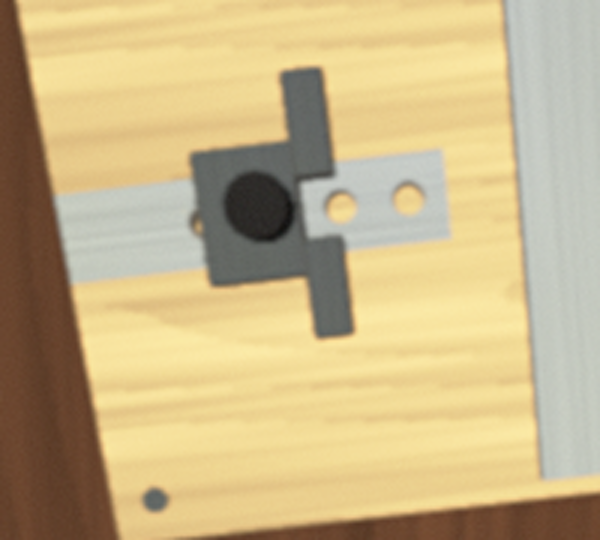

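Run:
```python
from h import *
c=load('w2'); yaw=np.radians(7.25); ex=np.array([np.cos(yaw),np.sin(yaw)]); ey=np.array([-ex[1],ex[0]])
E=np.array([0.65385,-0.12554])
for z in (.044,.058,.072): 
    k=ray(c,236,109,z)[:2]; print(z,k, 'board dx',(k-E)@ex)
# union silhouette check
for K in [ray(c,236,109,.060)[:2]]:
    pts=[proj(c,[K[0]+.013*np.cos(a),K[1]+.013*np.sin(a),z]) for a in np.linspace(0,6.28,40) for z in (.044,.072)]
    pts=np.array(pts); print(pts.min(0),pts.max(0), 'bbox meas 225..248, 98..121')
# hole centres
for u,v in [(150+341/3,40+207/3),(150+408/3,40+198/3),(150+196/3,40+224/3)]:
    h=ray(c,u,v,.021)[:2]; print('hole',h,(h-E)@ex,(h-E)@ey)
# top-cam plate edge estimate
t=load('top0')
for n,u,v in [('TL',280+424/4,100+223/4),('TR',280+722/4,100+193/4)]: 
    w=ray(t,u,v,.03)[:2]; print(n,w)
t=load('top0'); k=ray(t,280+588/4,100+331/4,.070)[:2]; print('top knob',k,(k-E)@ex)
# plate corner near y=-0.13 in wrist
w=ray(c,150+542/3,40+477/3,.03)[:2]; print('corner',w,(w-E)@ex,(w-E)@ey)
```

```text
0.044 [ 0.54693592 -0.14753212] board dx -0.10883468266863018
0.058 [ 0.54884586 -0.14858142] board dx -0.10707243402790872
0.072 [ 0.55075579 -0.14963072] board dx -0.10531018538718728
[223.25097621  96.212382  ] [248.3002357  120.93950507] bbox meas 225..248, 98..121
hole [ 0.57993997 -0.14535647] -0.07581993324320092 -0.010330661971002476
hole [ 0.60908172 -0.14125718] -0.046393845884597704 -0.009941812708440623
hole [ 0.51655114 -0.15323995] -0.13969685505595864 -0.010151513790297051
TL [ 0.64805079 -0.31131903]
TR [ 0.68087117 -0.56407965]
top knob [ 0.5554448  -0.44191651] -0.1375448355740227
corner [ 0.67194508 -0.26251081] 0.0006648329727237967 -0.13815929997249832
```

Run:
```python
from h import *
t=load('top0'); O=np.array([.65513,-.13556]); yaw=np.radians(7.25); ex=np.array([np.cos(yaw),np.sin(yaw)]); ey=np.array([-ex[1],ex[0]])
for n,u,v,z in [('TL',280+69/4,100+223/4,.03),('TR',280+367/4,100+193/4,.03),('knob',280+233/4,100+331/4,.070)]:
    w=ray(t,u,v,z)[:2]-O; print(n,w@ex,w@ey)
rel([0.55,0.24,0.20],157)
```

```text
TL 0.0003988595530413247 0.12697078205699244
TR 0.0010674219126178433 -0.12789774756039243
knob -0.10869300587602376 0.001807187166117851
t 1.25 pos [ 0.6016 -0.2463  0.2498] yaw 90.37 grip 0.0865 F [-1.2  0.7 -1.1]
rel [486.4, -48.5, 51.7] [0.21, -0.15, -66.63]
```

Both cameras agree to about 1 mm: the board origin is at about (0.655,-0.1356), yaw 7.25°, with the stop at 0.

Request:
carry_out(
  series=[
    [60,-6,0,0,0,-8,1],
    [121,-12,0,0,0,-16,1],
    [182,-18,0,0,0,-25,1],
    [243,-24,10,0,0,-33,1],
    [304,-30,20,0,0,-42,1],
    [365,-36,32,0,0,-50,1],
    [426,-42,42,0,0,-58,1],
    [486,-48,52,0,0,-66.6,1],
  ],
)

```text
time: 2.25
position: [0.55, 0.2408, 0.1992]
tool_rot: [0.198, 0.98, 0.002, 0.0]
ft_force: [0.9, -0.5, 0.1]
grip_width: 0.0872
```

Request:
carry_out(
  series=[
    [0,0,0,0,0,0,1],
  ],
)

```text
time: 2.38
position: [0.548, 0.244, 0.1979]
tool_rot: [0.195, 0.981, 0.002, -0.001]
ft_force: [0.1, -0.8, 0.1]
grip_width: 0.0873
```

Run:
```python
from h import *
c=shot('wrist','w3'); im=c['pixels']; hsv=cv2.cvtColor(im,cv2.COLOR_RGB2HSV)
m=((hsv[:,:,1]<50)&(hsv[:,:,2]>150)).astype(np.uint8); m[228:]=0
n,l,s,ce=cv2.connectedComponentsWithStats(m)
for i in range(1,n):
    if s[i,4]>300: print(s[i],ce[i].round(1))
rel([0.55,0.24,0.20],157)
```

```text
[ 264   21   41  194 7527] [283.3 115.6]
[ 441   80   69   97 2368] [472.8 123.3]
t 2.42 pos [0.5488 0.242  0.1983] yaw 157.35 grip 0.087 F [ 0.1  0.2 -0.4]
rel [-1.9, -1.4, -1.7] [0.13, -0.08, 0.35]
```

View pics/w3.png

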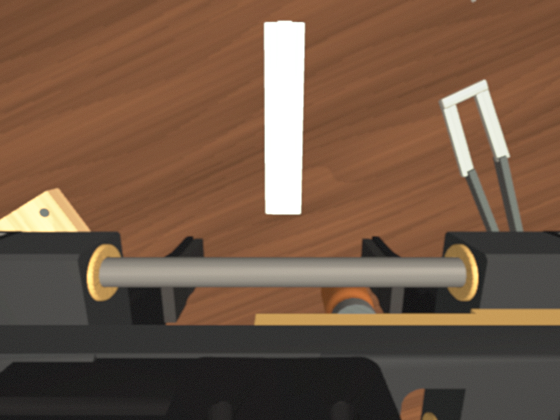

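The wrist view shows the straightedge upright, at columns 264-304 and rows 21-214. The jaws are to the left and right of its line, and the jar is behind the gripper at (355,300).

Run:
```python
from h import *
c=load('w3'); im=c['pixels'].astype(np.float32)
g=cv2.GaussianBlur(im[:,:,2],(3,3),0)
L=[];Rr=[]
for r in range(35,205,3):
    row=g[r,250:320]; d=np.diff(row); L.append((250+np.argmax(d)+.5,r)); Rr.append((250+np.argmin(d)+.5,r))
T=[];B=[]
for u in list(range(267,274))+list(range(295,301)):
    col=g[5:232,u]; d=np.diff(col); T.append((u,5+np.argmax(d)+.5)); B.append((u,5+np.argmin(d)+.5))
def line(P): 
    W=np.array([ray(c,u,v,.008)[:2] for u,v in P]).astype(np.float32); vx,vy,x,y=cv2.fitLine(W,cv2.DIST_HUBER,0,.001,.001).ravel(); return np.array([vx,vy]),np.array([x,y])
for P in (L,Rr):
    d,p=line(P); print('yaw',np.degrees(np.arctan2(d[1],d[0])),p)
dL,pL=line(L); dR,pR=line(Rr)
d=dL*np.sign(dL@dR)+dR; d=d*np.sign(dR@dR)
d=dR+dL*np.sign(dL@dR); d/=np.linalg.norm(d); n=np.array([-d[1],d[0]])
pT=line(T)[1]; pB=line(B)[1]
print('width',abs((pL-pR)@n),'len',abs((pT-pB)@d))
ctr=n*((pL@n+pR@n)/2)+d*((pT@d+pB@d)/2); print('ctr',ctr,'yaw',np.degrees(np.arctan2(d[1],d[0])))
```

```text
yaw -22.773758 [0.46539903 0.25617865]
yaw -22.766115 [0.49980554 0.2921231 ]
width 0.046459597 len 0.22173111
ctr [0.47824904 0.27597815] yaw -22.769938
```

Run:
```python
from h import *
rel([0.4782,0.2760,0.016],157.23)
```

```text
t 2.42 pos [0.5488 0.242  0.1983] yaw 157.35 grip 0.087 F [ 0.1  0.2 -0.4]
rel [78.0, 3.7, 182.4] [0.13, -0.08, 0.12]
```

Request:
carry_out(
  series=[
    [40,2,30,0.1,-0.1,0.1,0],
    [78,3.7,60,0.1,-0.1,0.1,0],
    [78,3.7,100,0.1,-0.1,0.1,0],
    [78,3.7,130,0.1,-0.1,0.1,0],
    [78,3.7,150,0.1,-0.1,0.1,0],
    [78,3.7,160,0.1,-0.1,0.1,0],
  ],
  force=30,
)

```text
time: 3.18
position: [0.4784, 0.274, 0.0376]
tool_rot: [0.199, 0.98, -0.0, -0.0]
ft_force: [0.2, 0.3, 0.1]
grip_width: 0.0449
```

Run:
```python
from h import *
rel([0.4782,0.2760,0.016],157.23)
shot('wrist','w4')
```

```text
t 3.17 pos [0.4784 0.274  0.0376] yaw 157.07 grip 0.0449 F [0.2 0.3 0.1]
rel [0.9, 1.8, 21.6] [-0.05, -0.03, -0.16]
```

View pics/w4.png

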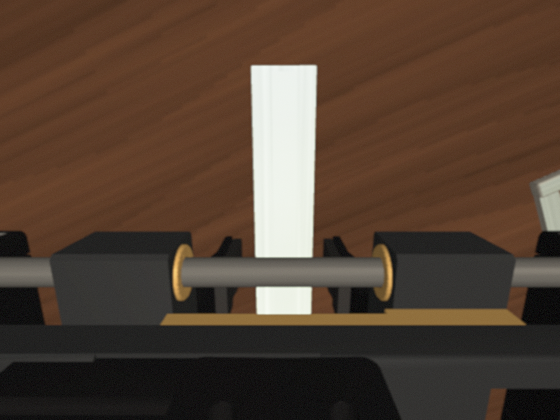

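The open fingers straddle the straightedge, which is centred at column 284 between finger inner edges at about 240 and 325. Next: go down and grip.

Request:
carry_out(
  series=[
    [1,1.8,12,0,0,-0.2,0],
    [1,1.8,21.5,0,0,-0.2,0],
    [1,1.8,21.5,0,0,-0.2,0],
    [1,1.8,21.5,0,0,-0.2,-1],
    [1,1.8,21.5,0,0,-0.2,-1],
    [1,1.8,21.5,0,0,-0.2,-1],
    [1,1.8,21.5,0,0,-0.2,-1],
  ],
  force=35,
)

```text
time: 4.1
position: [0.4778, 0.2762, 0.0157]
tool_rot: [0.197, 0.98, -0.0, -0.001]
ft_force: [0.2, 0.1, -0.5]
grip_width: 0.0108
```

Run:
```python
from h import *
rel([0.4782,0.2760,0.10],157.23)
```

```text
t 4.1 pos [0.4778 0.2762 0.0157] yaw 157.29 grip 0.0108 F [ 0.2  0.1 -0.5]
rel [-0.4, -0.2, -84.3] [-0.06, -0.05, 0.06]
```

Request:
carry_out(
  series=[
    [0,0,0,0,0,0,-1],
    [0,0,-15,0,0,0,-1],
    [0,0,-30,0,0,0,-1],
    [0,0,-60,0,0,0,-1],
    [0,0,-85,0,0,0,-1],
    [0,0,-85,0,0,0,-1],
  ],
)

```text
time: 4.85
position: [0.48, 0.277, 0.1037]
tool_rot: [0.197, 0.98, 0.001, 0.002]
ft_force: [-0.7, -0.5, -0.3]
grip_width: 0.0006
```

Run:
```python
from h import *
shot('wrist','w5'); c=shot('scene','s5')
cv2.imwrite('pics/s5c.png',cv2.resize(c['pixels'][100:320,250:450][:,:,::-1],None,fx=2.7,fy=2.7))
rel([0.4782,0.2760,0.10],157.23)
```

```text
t 4.95 pos [0.4779 0.2763 0.1012] yaw 157.29 grip 0.0001 F [ 0.5 -0.1 -0.8]
rel [-0.3, -0.1, 1.2] [-0.03, -0.01, 0.06]
```

View pics/w5.png

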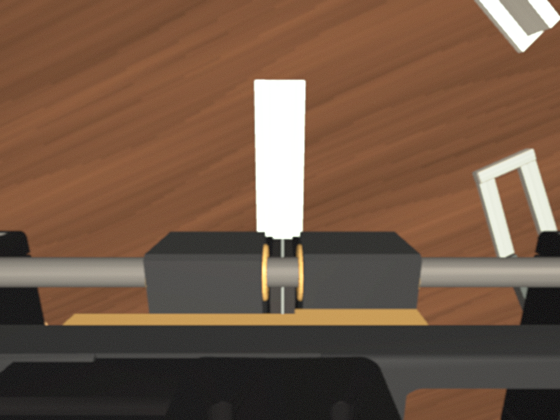

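View pics/s5c.png

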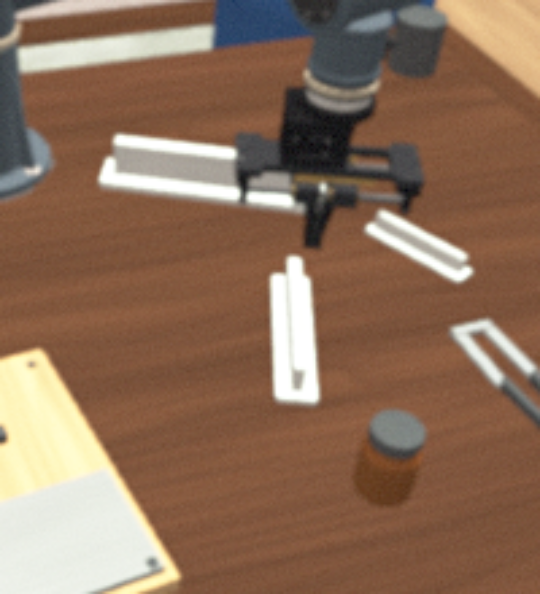

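The jaws shut to 0 mm and the straightedge stayed on the bench, so the grasp missed. I'll check where the fingertips really are.

Run:
```python
from h import *
c=load('s5')
print('TCP proj scene',proj(c,[.478,.2763,.1012]))
for z in (0,.022,.044): print('SE',proj(c,[.4782,.276,z]))
d=.1*np.array([np.cos(np.radians(-22.77)),np.sin(np.radians(-22.77))])
for s in (1,-1): print('rib end',proj(c,[.4782+s*d[0],.276+s*d[1],.044]))
t=shot('top','t5'); print('TCP proj top',proj(t,[.478,.2763,.1012]))
im=np.hstack([cv2.resize(c['pixels'][150:270,330:410],None,fx=4,fy=4),cv2.resize(t['pixels'][140:260,170:270],None,fx=4,fy=4)])
cv2.imwrite('pics/c5.png',im[:,:,::-1])
w=load('w5'); print('TCP in wrist',proj(w,[.478,.2763,.1012]))
# SE in wrist
for z in (.008,):
  for u,v in [(255,80),(305,80)]: print(ray(w,u,v,z))
e=np.array([.4782,.276])-1.1*d; print('expected -end',e)
```

```text
TCP proj scene (362.47865222677797, 200.0928796575713)
SE (357.7942443802699, 225.17412358867108)
SE (358.759656078795, 219.94775022394822)
SE (359.74641059256726, 214.6058349393309)
rib end (361.17944643291764, 236.2081485383832)
rib end (358.47620093933284, 195.4580463822743)
TCP proj top (208.64737218328952, 199.19898415410228)
TCP in wrist (278.9279046210393, 231.97445060874787)
[0.36861727 0.29890904 0.008     ]
[0.3855479  0.33945011 0.008     ]
expected -end [0.37677275 0.31857361]
```

View pics/c5.png

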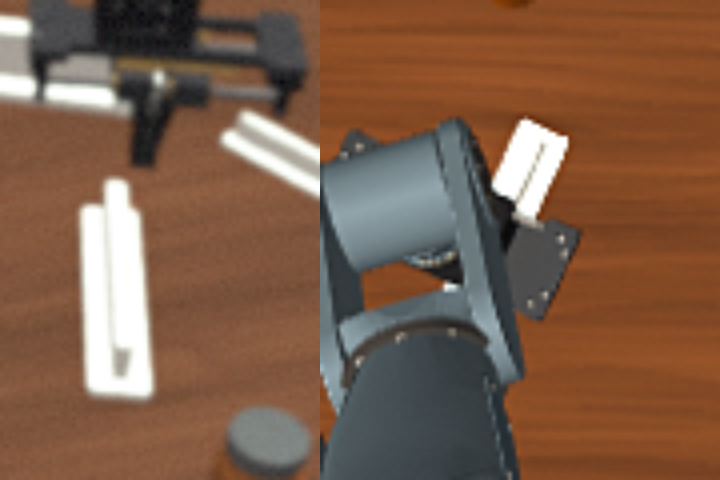

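Run:
```python
from h import *
c=load('s5'); w=load('w5'); w1=load('w2')
a=cv2.resize(c['pixels'][150:215,335:400],(400,400),interpolation=cv2.INTER_CUBIC)
b=cv2.resize(w1['pixels'][220:330,140:420],(400,157),interpolation=cv2.INTER_CUBIC)
b=cv2.convertScaleAbs(b,alpha=2.0,beta=20)
b2=cv2.convertScaleAbs(cv2.resize(w['pixels'][215:325,240:330],(400,400),interpolation=cv2.INTER_CUBIC),alpha=2,beta=20)
H=np.zeros((560,800,3),np.uint8); H[:400,:400]=a; H[:400,400:]=b2; H[400:557,:400]=b
cv2.imwrite('pics/c6.png',H[:,:,::-1])
# predicted tips in w2 (open)
o=np.array([.6016,-.2463,.2498]); T=down(90.37)
for dz in (0,-.02,-.04):
  print(dz,[proj(w1,o+T@np.array([0,s*.0435,dz])) for s in (-1,1)],[proj(w,np.array([.478,.2763,.1012])+down(157.29)@np.array([0,0,dz])),proj(c,np.array([.478,.2763,.1012])+[0,0,-dz])])
```

```text
0 [(213.59771836549828, 239.23790166390216), (343.0237242120597, 239.71320850382935)] [(278.9279046210393, 231.97445060874787), (362.47865222677797, 200.0928796575713)]
-0.02 [(206.77031492168402, 249.89956455422674), (349.39470390674103, 250.3922948706702)] [(278.71760923887933, 242.1506074912483), (363.450610658861, 194.83397438898342)]
-0.04 [(198.38989279749103, 262.9864190666424), (357.2101928744601, 263.49267906355055)] [(278.4600075321978, 254.61590917056085), (364.4431025695611, 189.463970111099)]
```

View pics/c6.png

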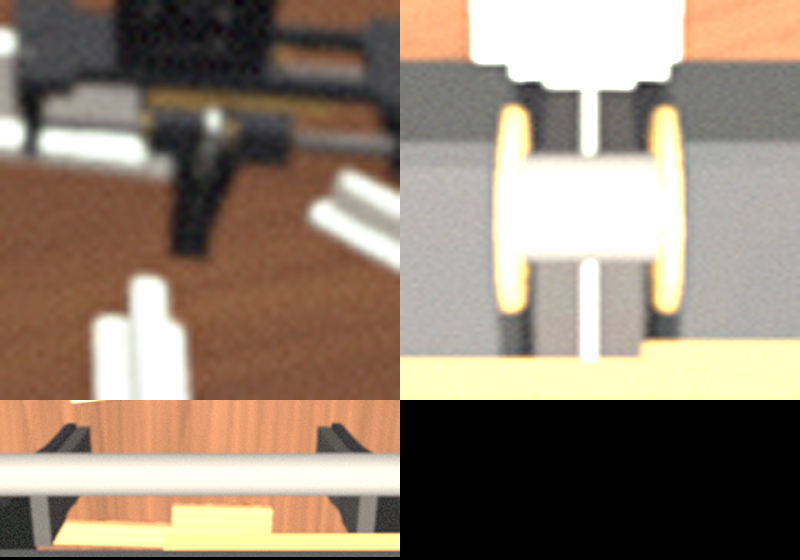

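The scene view puts the fingertips at (366,191), where the reported TCP would project to (362,200). The finger gap in the wrist view agrees. So the real fingertips sit about 33 mm above the reported TCP, and the jaws closed above the rib. I'll measure the offset by a gentle touch on bare bench beside the part.

Request:
carry_out(
  series=[
    [0,-30,30,0,0,0,-1],
    [0,-60,60,0,0,0,-1],
    [0,-60,95,0,0,0,-1],
    [0,-60,112,0,0,0,-1],
    [0,-60,116,0,0,0,-1],
    [0,-60,116,0,0,0,-1],
  ],
)

```text
time: 5.75
position: [0.4537, 0.2206, -0.0158]
tool_rot: [0.197, 0.98, -0.001, -0.001]
ft_force: [0.6, 0.5, -0.8]
grip_width: 0.0006
```

Run:
```python
from h import *
rel([0.4782,0.2760,-0.03],157.23)
c=shot('scene','s6'); cv2.imwrite('pics/s6c.png',cv2.resize(c['pixels'][150:260,310:420][:,:,::-1],(600,600),interpolation=cv2.INTER_CUBIC))
```

```text
t 5.75 pos [ 0.4537  0.2206 -0.0158] yaw 157.3 grip 0.0006 F [ 0.6  0.5 -0.8]
rel [-1.3, 60.6, 14.0] [-0.13, -0.14, 0.07]
```

View pics/s6c.png

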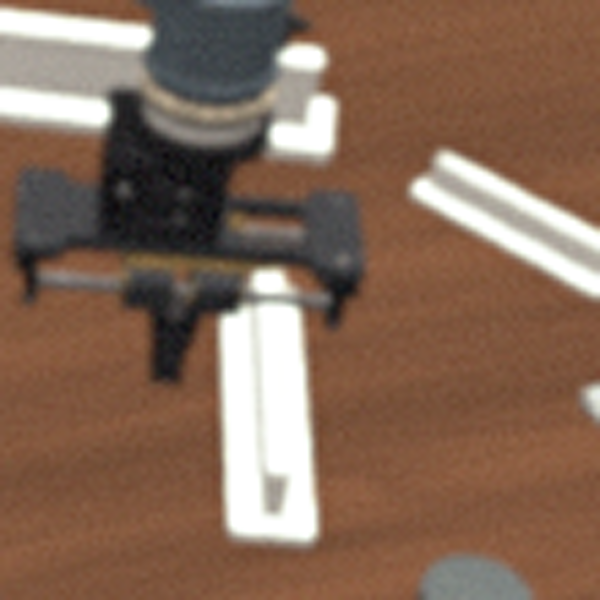

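The reported z is already -16 mm with no contact, so the offset is real. Stepping down to touch.

Request:
carry_out(
  series=[
    [0,0,5,0,0,0,-1],
    [0,0,9,0,0,0,-1],
    [0,0,11,0,0,0,-1],
    [0,0,11,0,0,0,-1],
  ],
)

```text
time: 6.3
position: [0.454, 0.2207, -0.0264]
tool_rot: [0.197, 0.98, -0.001, -0.001]
ft_force: [1.2, -0.7, -0.2]
grip_width: 0.0006
```

Request:
carry_out(
  series=[
    [0,0,2,0,0,0,-1],
    [0,0,2,0,0,0,-1],
  ],
)

```text
time: 6.55
position: [0.4539, 0.2207, -0.0285]
tool_rot: [0.197, 0.98, -0.001, -0.001]
ft_force: [-0.1, -0.8, 0.2]
grip_width: 0.0004
```

Request:
carry_out(
  series=[
    [0,0,2,0,0,0,-1],
    [0,0,2,0,0,0,-1],
  ],
)

```text
time: 6.8
position: [0.4538, 0.2207, -0.0306]
tool_rot: [0.197, 0.98, -0.001, -0.001]
ft_force: [0.2, -0.6, -0.3]
grip_width: 0.0004
```

Request:
carry_out(
  series=[
    [0,0,2,0,0,0,-1],
    [0,0,2,0,0,0,-1],
  ],
)

```text
time: 7.05
position: [0.4537, 0.2206, -0.0328]
tool_rot: [0.197, 0.98, -0.001, -0.001]
ft_force: [-0.3, -0.9, -0.6]
grip_width: 0.0003
```

Request:
carry_out(
  series=[
    [0,0,2,0,0,0,-1],
    [0,0,2,0,0,0,-1],
  ],
)

```text
time: 7.3
position: [0.4535, 0.2206, -0.035]
tool_rot: [0.197, 0.98, -0.001, -0.001]
ft_force: [0.1, 0.3, -0.2]
grip_width: 0.0005
```

Request:
carry_out(
  series=[
    [0,0,1.5,0,0,0,-1],
    [0,0,1.5,0,0,0,-1],
  ],
)

```text
time: 7.55
position: [0.4536, 0.2206, -0.0364]
tool_rot: [0.197, 0.98, -0.001, -0.001]
ft_force: [-0.1, 0.3, 2.2]
grip_width: 0.0005
```

Request:
carry_out(
  series=[
    [0,0,1,0,0,0,-1],
    [0,0,1,0,0,0,-1],
  ],
)

```text
time: 7.8
position: [0.4537, 0.2206, -0.0364]
tool_rot: [0.197, 0.98, -0.001, -0.001]
ft_force: [-1.5, -2.2, 9.6]
grip_width: 0.0004
```

Run:
```python
from h import *
rel([0.4782,0.2760,0.025],157.23)
```

```text
t 7.8 pos [ 0.4537  0.2206 -0.0364] yaw 157.31 grip 0.0004 F [-1.5 -2.2  9.6]
rel [-1.1, 60.4, -61.5] [-0.11, -0.11, 0.08]
```

Contact force is 9.6 N at reported z = -0.0364, so the fingertip is at reported z + 36.4 mm. I'll use that from here on. Now to regrasp.

Request:
carry_out(
  series=[
    [0,0,-30,0,0,0,-1],
    [-1,0,-70,0,0,0,-1],
    [-1,30,-75,0,0,0,0],
    [-1,60.4,-75,0,0,0,0],
    [-1,60.4,-70,0,0,0,0],
    [-1,60.4,-60,0,0,0,0],
    [-1,60.4,-45,0,0,0,0],
    [-1,60.4,-45,0,0,0,0],
  ],
)

```text
time: 8.8
position: [0.476, 0.2747, 0.0065]
tool_rot: [0.197, 0.98, -0.002, -0.003]
ft_force: [-0.9, -0.5, -0.4]
grip_width: 0.0422
```

Run:
```python
from h import *
rel([0.4782,0.2760,-0.022],157.23); shot('wrist','w7')
```

```text
t 8.8 pos [0.476  0.2747 0.0065] yaw 157.26 grip 0.0422 F [-0.9 -0.5 -0.4]
rel [-1.7, 2.1, 28.5] [-0.3, -0.32, 0.03]
```

View pics/w7.png

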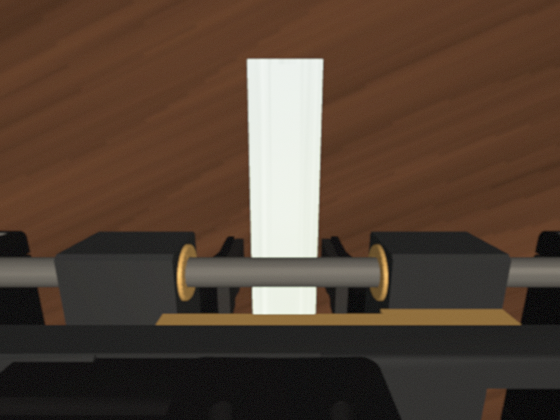

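The fingers straddle the rib evenly. Going down and shutting.

Request:
carry_out(
  series=[
    [-1.7,2,10,0,0,0,0],
    [-1.7,2,20,0,0,0,0],
    [-1.7,2,28,0,0,0,0],
    [-1.7,2,28,0,0,0,0],
    [-1.7,2,28,0,0,0,-1],
    [-1.7,2,28,0,0,0,-1],
    [-1.7,2,28,0,0,0,-1],
    [-1.7,2,28,0,0,0,-1],
  ],
  force=35,
)

```text
time: 9.85
position: [0.4787, 0.2758, -0.0205]
tool_rot: [0.197, 0.98, -0.002, -0.003]
ft_force: [0.2, -1.5, 1.1]
grip_width: 0.0137
```

Request:
carry_out(
  series=[
    [0,0,0,0,0,0,-1],
    [0,0,0,0,0,0,-1],
  ],
)

```text
time: 10.1
position: [0.4787, 0.2758, -0.0205]
tool_rot: [0.197, 0.98, -0.002, -0.003]
ft_force: [0.4, -1.0, 0.2]
grip_width: 0.0137
```

Run:
```python
from h import *
rel([0.4782,0.2760,0.06],157.23)
```

```text
t 10.1 pos [ 0.4787  0.2758 -0.0205] yaw 157.28 grip 0.0137 F [ 0.4 -1.   0.2]
rel [0.9, -0.4, -80.5] [-0.28, -0.25, 0.05]
```

Gripped: the opening is 13.7 mm on the 14 mm rib. Lift and check.

Request:
carry_out(
  series=[
    [0,0,-10,0,0,0,-1],
    [0,0,-30,0,0,0,-1],
    [1,0,-60,-0.15,-0.1,0,-1],
    [1,0,-90,-0.3,-0.25,0,-1],
    [1,0,-120,-0.3,-0.25,0,-1],
    [1,0,-120,-0.3,-0.25,0,-1],
  ],
)

```text
time: 10.85
position: [0.4802, 0.2772, 0.1016]
tool_rot: [0.197, 0.98, 0.002, 0.002]
ft_force: [1.6, -0.2, -5.1]
grip_width: 0.0139
```

Run:
```python
from h import *
rel([.6254,-.1394,0.10],97.25); shot('wrist','w8')
```

```text
t 10.85 pos [0.4802 0.2772 0.1016] yaw 157.28 grip 0.0139 F [ 1.6 -0.2 -5.1]
rel [-294.8, -328.2, 1.4] [0.34, 0.08, 60.03]
```

View pics/w8.png

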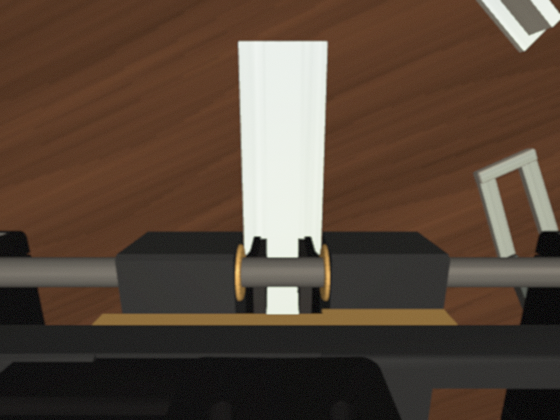

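The straightedge is held: the force is -5 N and the rib is between the pads at column 283. Carry it over.

Request:
carry_out(
  series=[
    [-35,-40,0,0,0,7.5,-1],
    [-72,-80,0,0,0,15,-1],
    [-110,-122,0,0,0,22.5,-1],
    [-147,-164,0,0,0,30,-1],
    [-184,-205,0,0,0,37.5,-1],
    [-221,-246,0,0,0,45,-1],
    [-260,-290,0,0,0,53,-1],
    [-295,-328,0,0.3,0.1,60,-1],
  ],
)

```text
time: 11.9
position: [0.623, -0.1414, 0.0972]
tool_rot: [0.663, 0.749, -0.002, -0.003]
ft_force: [0.8, 0.0, -3.8]
grip_width: 0.0136
```

Request:
carry_out(
  series=[
    [0,0,0,0,0,0,-1],
    [0,0,0,0,0,0,-1],
  ],
)

```text
time: 12.15
position: [0.6206, -0.1407, 0.0945]
tool_rot: [0.663, 0.749, -0.003, -0.006]
ft_force: [-0.2, 0.8, -4.5]
grip_width: 0.0137
```

Run:
```python
from h import *
c=shot('wrist','w9')
rel([.6254,-.1394,0.006],97.25)
```

```text
t 12.2 pos [ 0.6208 -0.1399  0.0951] yaw 97.02 grip 0.0139 F [-0.4  0.9 -4.8]
rel [-0.5, 5.7, 89.0] [-0.67, -0.29, -0.23]
```

View pics/w9.png

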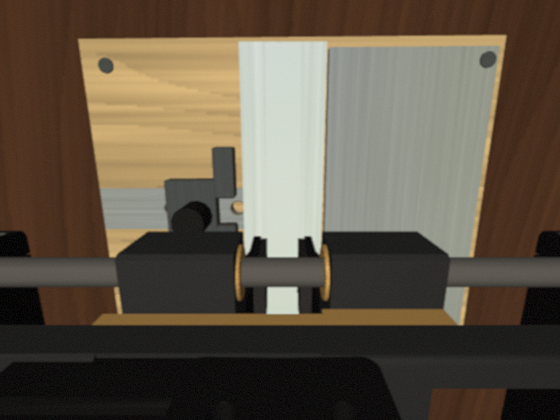

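The straightedge (columns 240-327) lies parallel to the plate's edge (column 328) and is above it. I'll lower it behind the edge.

Request:
carry_out(
  series=[
    [0,5,20,-0.3,-0.1,-0.1,-1],
    [-0.5,5.5,45,-0.6,-0.3,-0.2,-1],
    [-0.5,5.7,65,-0.6,-0.3,-0.2,-1],
    [-0.5,5.7,75,-0.6,-0.3,-0.2,-1],
    [-0.5,5.7,78,-0.6,-0.3,-0.2,-1],
    [-0.5,5.7,78,-0.6,-0.3,-0.2,-1],
  ],
)

```text
time: 12.95
position: [0.6261, -0.1395, 0.0174]
tool_rot: [0.661, 0.75, -0.0, 0.0]
ft_force: [0.2, -0.9, -4.0]
grip_width: 0.0139
```

Run:
```python
from h import *
c=shot('wrist','w10')
rel([.6254,-.1394,0.0005],97.25)
```

```text
t 13.0 pos [ 0.6263 -0.1397  0.0177] yaw 97.22 grip 0.0138 F [-0.3 -0.4 -3.6]
rel [0.4, -0.8, 17.2] [0.01, 0.05, -0.03]
```

View pics/w10.png

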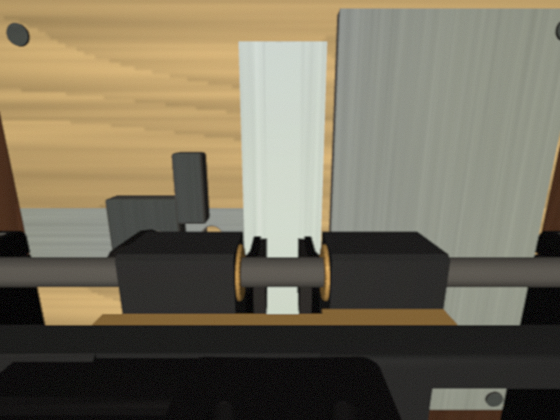

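Request:
carry_out(
  series=[
    [0,0,8,0,0,0,-1],
    [0,0,15,0,0,0,-1],
    [0,0,17,0,0,0,-1],
    [0,0,17,0,0,0,-1],
  ],
)

```text
time: 13.5
position: [0.626, -0.1396, 0.0004]
tool_rot: [0.661, 0.75, -0.0, 0.0]
ft_force: [0.3, -0.2, -4.5]
grip_width: 0.0139
```

Request:
carry_out(
  series=[
    [0,0,1,0,0,0,-1],
    [0,0,1,0,0,0,-1],
  ],
)

```text
time: 13.75
position: [0.6264, -0.1398, -0.0003]
tool_rot: [0.661, 0.75, -0.0, 0.0]
ft_force: [-0.7, -0.7, -1.7]
grip_width: 0.0135
```

It's touching the board. Now push it towards the plate.

Request:
carry_out(
  series=[
    [0,2.5,0,0,0,0,-1],
    [0,5,0,0,0,0,-1],
    [0,5,0,0,0,0,-1],
  ],
)

```text
time: 14.12
position: [0.6317, -0.1391, -0.0002]
tool_rot: [0.661, 0.75, -0.0, 0.001]
ft_force: [0.2, -0.1, -2.0]
grip_width: 0.0136
```

Request:
carry_out(
  series=[
    [0,1,0,0,0,0,-1],
    [0,1,0,0,0,0,-1],
  ],
)

```text
time: 14.38
position: [0.6326, -0.1389, -0.0002]
tool_rot: [0.661, 0.75, -0.0, 0.0]
ft_force: [-0.7, -0.2, -3.8]
grip_width: 0.0139
```

Request:
carry_out(
  series=[
    [0,1,0,0,0,0,-1],
    [0,1,0,0,0,0,-1],
  ],
)

```text
time: 14.62
position: [0.6335, -0.1388, -0.0003]
tool_rot: [0.661, 0.75, -0.0, 0.0]
ft_force: [-0.5, 0.0, -2.0]
grip_width: 0.0136
```

Request:
carry_out(
  series=[
    [0,1,0,0,0,0,-1],
    [0,1,0,0,0,0,-1],
  ],
)

```text
time: 14.88
position: [0.6345, -0.1386, -0.0003]
tool_rot: [0.661, 0.75, -0.0, 0.0]
ft_force: [-0.3, 0.1, -2.5]
grip_width: 0.0139
```

Request:
carry_out(
  series=[
    [0,1,0,0,0,0,-1],
    [0,1,0,0,0,0,-1],
  ],
)

```text
time: 15.12
position: [0.6344, -0.1385, -0.0003]
tool_rot: [0.661, 0.75, -0.001, -0.001]
ft_force: [-4.8, -1.3, -0.2]
grip_width: 0.0144
```

Request:
carry_out(
  series=[
    [0,1.5,0,0,0,0,-1],
    [0,1.5,0,0,0,0,-1],
  ],
)

```text
time: 15.38
position: [0.6343, -0.1385, -0.0002]
tool_rot: [0.661, 0.75, -0.002, -0.002]
ft_force: [-6.1, -2.1, 0.7]
grip_width: 0.0137
```

Run:
```python
from h import *
c=shot('wrist','w11'); print(robot.get_obs()['moment'])
rel([.6254,-.1394,0.0005],97.25)
cv2.imwrite('pics/w11c.png',cv2.resize(c['pixels'][0:235,200:400][:,:,::-1],(680,600),interpolation=cv2.INTER_CUBIC))
```

```text
[-0.22570026  0.88368044  0.07131012]
t 15.43 pos [ 6.343e-01 -1.385e-01 -2.000e-04] yaw 97.25 grip 0.0139 F [-5.8 -1.7  0.9]
rel [0.3, -8.9, -0.7] [-0.3, -0.02, -0.0]
```

View pics/w11c.png

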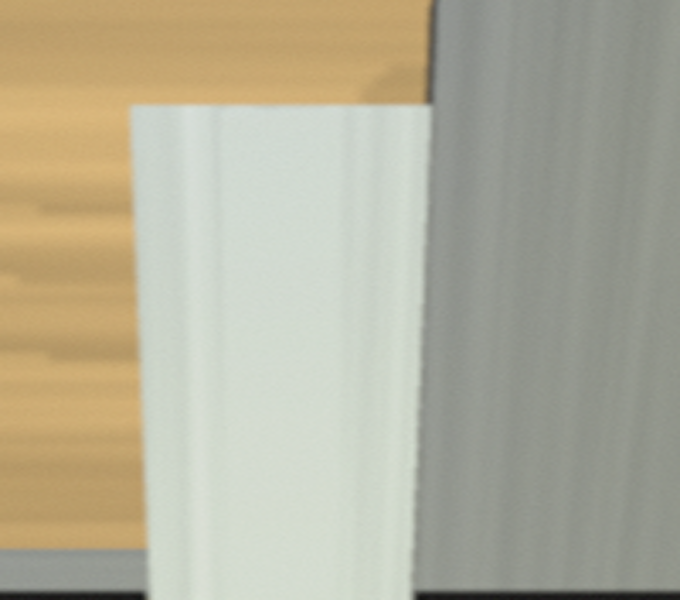

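The wrist crop shows the straightedge's right side meeting the plate's edge with no gap, and it carries 6 N of push. Release.

Request:
carry_out(
  series=[
    [0,0,0,0,0,0,-0.5],
    [0,0,0,0,0,0,-0.3],
    [0,0,0,0,0,0,-0.2],
    [0,0,0,0,0,0,-0.2],
    [0,0,0,0,0,0,-0.2],
  ],
)

```text
time: 16.05
position: [0.6346, -0.1385, -0.0002]
tool_rot: [0.661, 0.75, -0.002, -0.002]
ft_force: [-0.3, -0.8, 0.8]
grip_width: 0.0346
```

Run:
```python
from h import *
c=shot('wrist','w12')
rel([.6343,-.1385,0.1],97.25)
cv2.imwrite('pics/w12c.png',cv2.resize(c['pixels'][0:320,180:400][:,:,::-1],(412,600),interpolation=cv2.INTER_CUBIC))
```

```text
t 16.1 pos [ 6.345e-01 -1.385e-01 -2.000e-04] yaw 97.25 grip 0.0344 F [ 0.1 -1.1 -0.2]
rel [0.0, -0.7, -100.2] [-0.28, -0.01, -0.0]
```

View pics/w12c.png

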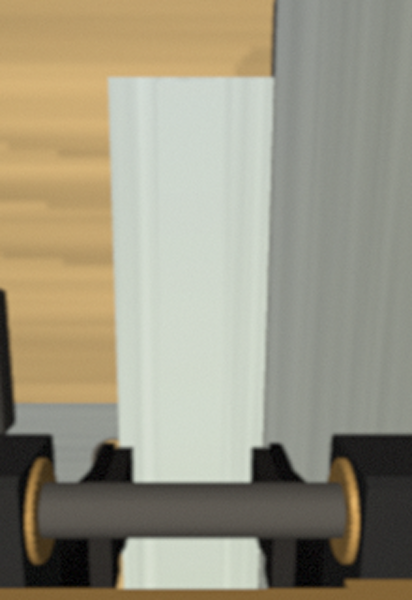

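Released: opening 34 mm, straightedge still against the plate. Raise, turn a quarter and move over the knob.

Request:
carry_out(
  series=[
    [0,-0.7,-20,0,0,0,-0.2],
    [0,-0.7,-50,-0.3,0,0,-0.2],
    [0,-0.7,-90,-0.3,0,0,0.2],
    [0,-0.7,-100,-0.3,0,0,0.2],
  ],
)

```text
time: 16.6
position: [0.6368, -0.1395, 0.1042]
tool_rot: [0.661, 0.75, 0.001, 0.004]
ft_force: [0.1, -0.1, -0.3]
grip_width: 0.0471
```

Run:
```python
from h import *
t,r=rel([.549,-.149,0.10],7.25)
```

```text
t 16.6 pos [ 0.6368 -0.1395  0.1042] yaw 97.25 grip 0.0471 F [ 0.1 -0.1 -0.3]
rel [1.6, -88.3, 3.5] [0.47, -0.16, 90.0]
```

Request:
carry_out(
  series=[
    [0,-12,0,0.2,0,10,0.2],
    [0,-24,0,0.2,0,20,0.2],
    [0,-36,0,0.2,0,30,0.2],
    [0,-48,0,0.2,0,40,0.2],
    [0,-60,0,0.2,0,50,0.2],
    [1,-72,0,0.2,0,60,0.2],
    [1,-84,2,0.2,0,70,0.2],
    [1.6,-88,3.5,0.2,0,80,0.2],
  ],
)

```text
time: 17.6
position: [0.5479, -0.1487, 0.0998]
tool_rot: [0.989, 0.147, 0.002, 0.0]
ft_force: [-0.1, 0.2, -0.5]
grip_width: 0.0524
```

Run:
```python
from h import *
t,r=rel([.549,-.149,0.06],7.25)
```

```text
t 17.6 pos [ 0.5479 -0.1487  0.0998] yaw 16.9 grip 0.0524 F [-0.1  0.2 -0.5]
rel [0.8, 0.6, 39.8] [0.04, -0.17, 9.65]
```

Request:
carry_out(
  series=[
    [0.8,0.6,0,0,-0.2,9.6,0.2],
    [0.8,0.6,15,0,-0.2,9.6,0.2],
    [0.8,0.6,25,0,-0.2,9.6,0.2],
    [0.8,0.6,25,0,-0.2,9.6,0.2],
  ],
)

```text
time: 18.1
position: [0.5478, -0.1485, 0.0732]
tool_rot: [0.998, 0.064, -0.002, -0.0]
ft_force: [-0.4, 1.0, -0.2]
grip_width: 0.0523
```

Run:
```python
from h import *
c=shot('wrist','w13'); s=shot('scene','s13')
t,r=rel([.549,-.149,0.0056],7.25)
cv2.imwrite('pics/s13c.png',cv2.resize(s['pixels'][190:350,165:325][:,:,::-1],(600,600),interpolation=cv2.INTER_CUBIC))
```

```text
t 18.2 pos [ 0.5488 -0.1489  0.0743] yaw 7.35 grip 0.0524 F [-0.1  0.3 -0.2]
rel [0.3, 0.1, 68.7] [0.02, 0.06, 0.1]
```

View pics/w13.png

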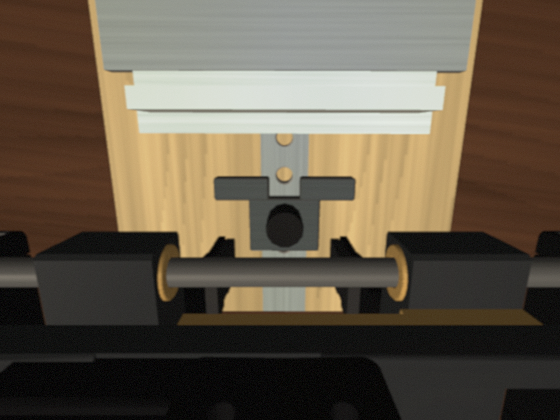

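View pics/s13c.png

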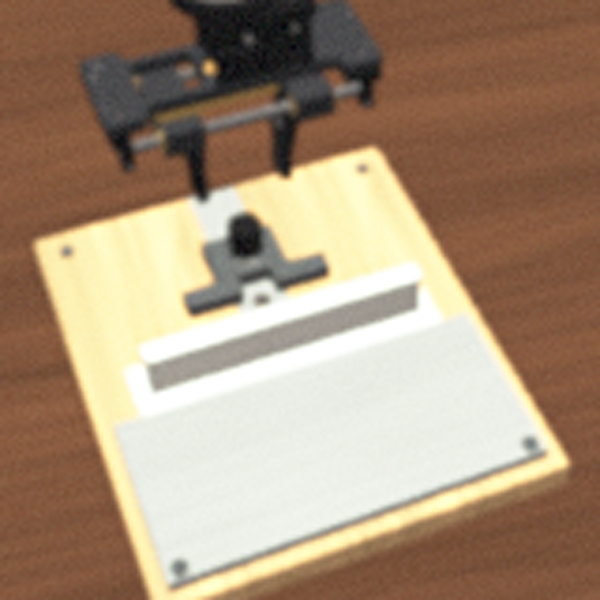

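The straightedge is flush with the plate and parallel to it. The knob at (285,228) is midway between the fingers. Descend around the knob and grip.

Request:
carry_out(
  series=[
    [0.3,0,20,0,0,0,0.1],
    [0.3,0,40,0,0,0,0.1],
    [0.3,0,55,0,0,0,0.1],
    [0.3,0,64,0,0,0,0.1],
    [0.3,0,68,0,0,0,0.1],
    [0.3,0,68,0,0,0,0.1],
  ],
)

```text
time: 18.95
position: [0.5492, -0.149, 0.0064]
tool_rot: [0.998, 0.064, -0.0, 0.0]
ft_force: [0.5, 0.2, 0.2]
grip_width: 0.0478
```

Run:
```python
from h import *
c=shot('wrist','w14'); s=shot('scene','s14')
t,r=rel([.549,-.149,0.0056],7.25)
H=np.hstack([cv2.resize(s['pixels'][210:290,195:275],(400,400),interpolation=cv2.INTER_CUBIC),cv2.resize(c['pixels'][150:350,180:380],(400,400),interpolation=cv2.INTER_CUBIC)])
cv2.imwrite('pics/s14c.png',H[:,:,::-1])
```

```text
t 19.05 pos [ 0.5494 -0.1491  0.0068] yaw 7.35 grip 0.0481 F [ 0.8  0.2 -0.4]
rel [-0.4, -0.2, 1.2] [0.05, 0.01, 0.1]
```

View pics/s14c.png

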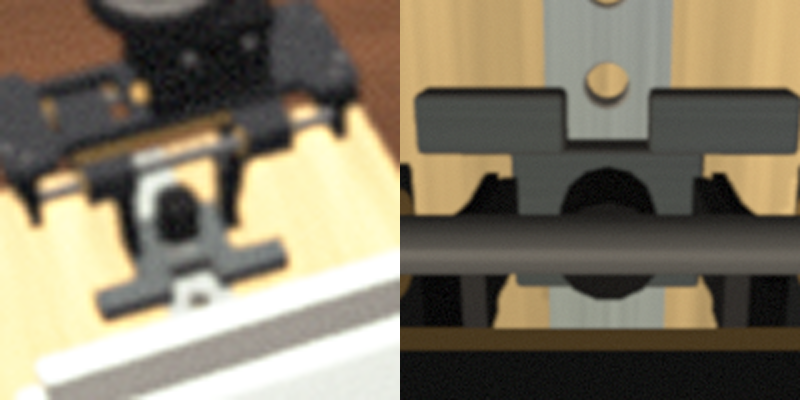

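The fingers stand on both sides of the knob, clear of the stop. Close.

Request:
carry_out(
  series=[
    [0,0,0,0,0,0,-1],
    [0,0,0,0,0,0,-1],
    [0,0,0,0,0,0,-1],
    [0,0,0,0,0,0,-1],
  ],
  force=40,
)

```text
time: 19.55
position: [0.5497, -0.1497, 0.007]
tool_rot: [0.998, 0.064, 0.0, 0.001]
ft_force: [0.4, -1.2, 1.3]
grip_width: 0.0249
```

Request:
carry_out(
  series=[
    [0,0,-6,0,0,0,-1],
    [0,0,-12,0,0,0,-1],
    [0,0,-14,0,0,0,-1],
    [0,0,-14,0,0,0,-1],
  ],
)

```text
time: 20.05
position: [0.5496, -0.1497, 0.0209]
tool_rot: [0.998, 0.064, 0.0, 0.001]
ft_force: [1.7, -2.3, -8.4]
grip_width: 0.0249
```

Run:
```python
from h import *
c=shot('wrist','w15'); s=shot('scene','s15')
t,r=rel([.549,-.149,0.0056],7.25)
H=np.hstack([cv2.resize(s['pixels'][210:290,195:275],(400,400),interpolation=cv2.INTER_CUBIC),cv2.resize(c['pixels'][150:350,180:380],(400,400),interpolation=cv2.INTER_CUBIC)])
cv2.imwrite('pics/s15c.png',H[:,:,::-1])
```

```text
t 20.15 pos [ 0.5496 -0.1497  0.0208] yaw 7.36 grip 0.0251 F [ 1.5 -1.4 -8.1]
rel [-0.5, -0.8, 15.2] [0.1, -0.0, 0.11]
```

View pics/s15c.png

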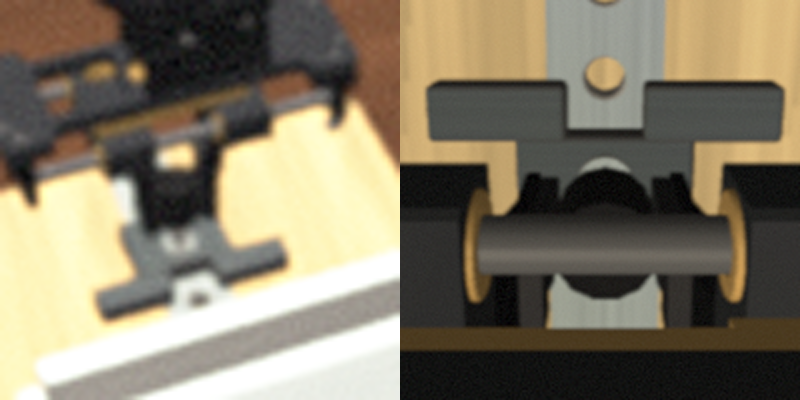

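The knob is lifted 14 mm: the bright shaft is visible under it and the force is -8 N. Slide the stop 30 mm towards the plate.

Request:
carry_out(
  series=[
    [6,0,0,0,0,0,-1],
    [13,0,0,0,0,0,-1],
    [20,0,0,0,0,0,-1],
    [26,0,0,0,0,0,-1],
    [30,0,0,0,0,0,-1],
    [30,0,0,0,0,0,-1],
  ],
)

```text
time: 20.9
position: [0.5804, -0.1458, 0.0208]
tool_rot: [0.998, 0.064, 0.001, 0.001]
ft_force: [1.2, -2.4, -8.1]
grip_width: 0.0252
```

Request:
carry_out(
  series=[
    [0,0,0,0,0,0,-1],
  ],
)

```text
time: 21.02
position: [0.5805, -0.1457, 0.0209]
tool_rot: [0.998, 0.064, 0.001, 0.001]
ft_force: [-1.2, -3.4, -7.0]
grip_width: 0.0247
```

Run:
```python
from h import *
c=shot('wrist','w16'); s=shot('scene','s16')
o=robot.get_obs()
yaw=np.radians(7.36);ex=np.array([np.cos(yaw),np.sin(yaw)]);ey=np.array([-ex[1],ex[0]]); d=o['position'][:2]-[.5496,-.1497]; print('moved',d@ex,d@ey)
rel([.5496+.03*ex[0],-.1497+.03*ex[1],0.0070],7.36)
H=np.hstack([cv2.resize(s['pixels'][210:290,195:275],(400,400),interpolation=cv2.INTER_CUBIC),cv2.resize(c['pixels'][120:320,180:380],(400,400),interpolation=cv2.INTER_CUBIC)])
cv2.imwrite('pics/s16c.png',H[:,:,::-1])
```

```text
moved 0.03107761538234219 -1.8556948945784144e-05
t 21.12 pos [ 0.5804 -0.1457  0.0209] yaw 7.35 grip 0.0248 F [ 0.4 -2.4 -8. ]
rel [-1.1, -0.0, 13.9] [0.13, -0.11, -0.01]
```

View pics/s16c.png

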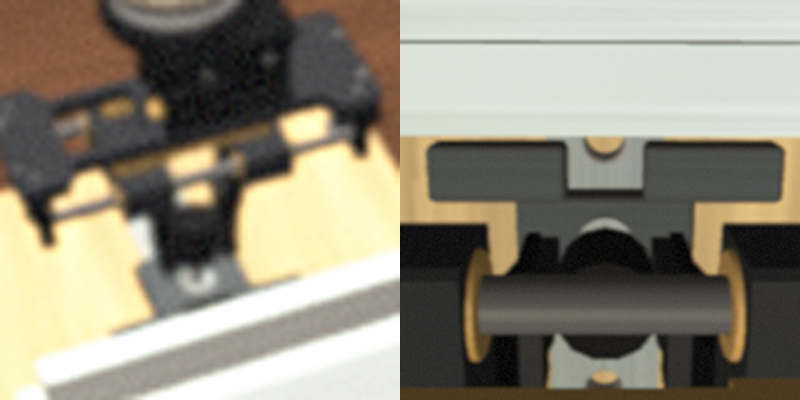

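The stop has moved 31 mm and its jaw sits just behind the straightedge. I'll back off 1 mm and let the pin down.

Request:
carry_out(
  series=[
    [-1,0,0,0,0,0,-1],
    [-1,0,3,0,0,0,-1],
    [-1,0,6,0,0,0,-1],
    [-1,0,9,0,0,0,-1],
    [-1,0,9,0,0,0,-1],
  ],
)

```text
time: 21.75
position: [0.5796, -0.1459, 0.0118]
tool_rot: [0.998, 0.064, 0.001, 0.001]
ft_force: [1.9, -1.6, -4.7]
grip_width: 0.0248
```

Request:
carry_out(
  series=[
    [0,0,3,0,0,0,-1],
    [0,0,5,0,0,0,-1],
    [0,0,5,0,0,0,-1],
  ],
)

```text
time: 22.12
position: [0.5797, -0.1459, 0.0071]
tool_rot: [0.998, 0.064, 0.001, 0.001]
ft_force: [0.3, -1.3, -1.3]
grip_width: 0.0249
```

Run:
```python
from h import *
c=shot('wrist','w17'); s=shot('scene','s17')
o=robot.get_obs()
yaw=np.radians(7.36);ex=np.array([np.cos(yaw),np.sin(yaw)]);ey=np.array([-ex[1],ex[0]]); d=o['position'][:2]-[.5496,-.1497]; print('moved',d@ex,d@ey)
rel([.5496+.03*ex[0],-.1497+.03*ex[1],0.0070],7.36)
H=np.hstack([cv2.resize(s['pixels'][210:290,195:275],(400,400),interpolation=cv2.INTER_CUBIC),cv2.resize(c['pixels'][120:320,180:380],(400,400),interpolation=cv2.INTER_CUBIC)])
cv2.imwrite('pics/s17c.png',H[:,:,::-1])
```

```text
moved 0.030295067685721405 -6.705185859290469e-05
t 22.23 pos [ 0.5797 -0.1459  0.0071] yaw 7.35 grip 0.0253 F [ 0.5 -2.1 -2.2]
rel [-0.3, -0.1, 0.1] [0.13, -0.13, -0.01]
```

View pics/s17c.png

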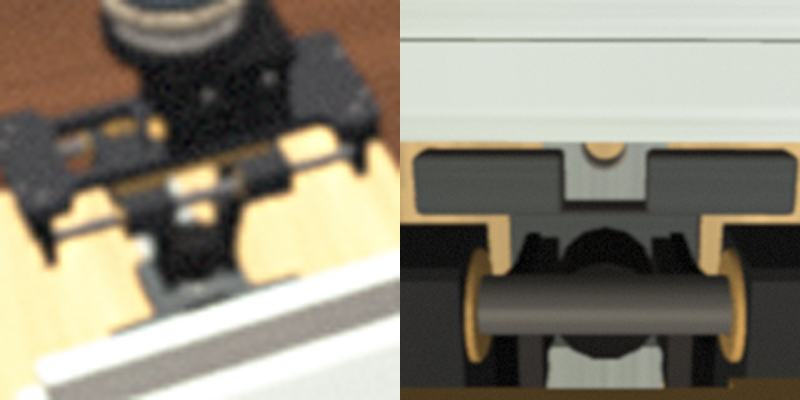

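The pin is down and no shaft shows. I'll press lightly to confirm the hard stop.

Request:
carry_out(
  series=[
    [0,0,0.7,0,0,0,-1],
    [0,0,0.7,0,0,0,-1],
  ],
)

```text
time: 22.48
position: [0.5797, -0.1459, 0.007]
tool_rot: [0.998, 0.064, 0.001, 0.001]
ft_force: [-0.6, -0.4, 3.9]
grip_width: 0.0249
```

Request:
carry_out(
  series=[
    [0,0,0.6,0,0,0,-1],
    [0,0,0.6,0,0,0,-1],
  ],
)

```text
time: 22.72
position: [0.5797, -0.1459, 0.007]
tool_rot: [0.998, 0.064, 0.001, 0.001]
ft_force: [-1.3, -0.5, 6.8]
grip_width: 0.0252
```

Hard stop at z = 0.0070, the height at which I gripped the knob with the pin home. Final look at the straightedge.

Run:
```python
from h import *
c=shot('wrist','w18'); s=shot('scene','s18')
O=np.array([.65513,-.13556]); yaw=np.radians(7.25); ex=np.array([np.cos(yaw),np.sin(yaw)]); ey=np.array([-ex[1],ex[0]])
for y in (-.13,0,.13): print('plate edge px',proj(c,[*(O+y*ey),.03]))
for y in (-.11,.11): 
  for x in (0,-.044): print('flange',x,y,proj(c,[*(O+x*ex+y*ey),.028]))
A=cv2.resize(s['pixels'][190:350,165:325],(400,400),interpolation=cv2.INTER_CUBIC); B=cv2.resize(c['pixels'][0:220,:],(800,314))
H=np.zeros((600,800,3),np.uint8); H[:314]=B; H[314:,:286]=cv2.resize(A,(286,286)); 
H[314:,300:800]=cv2.resize(s['pixels'],(500,286))
cv2.imwrite('pics/f.png',H[:,:,::-1])
```

```text
plate edge px (524.2527152906562, 111.99723564434112)
plate edge px (283.19265138055164, 111.47185547906729)
plate edge px (41.18919777922008, 110.94441923605144)
flange 0 -0.11 (484.8830687677661, 112.15961203409049)
flange -0.044 -0.11 (472.9128361615383, 191.65369410106467)
flange 0 0.11 (80.80214202953434, 111.2797470199421)
flange -0.044 0.11 (92.42877666679962, 191.07022614878443)
```

View pics/f.png

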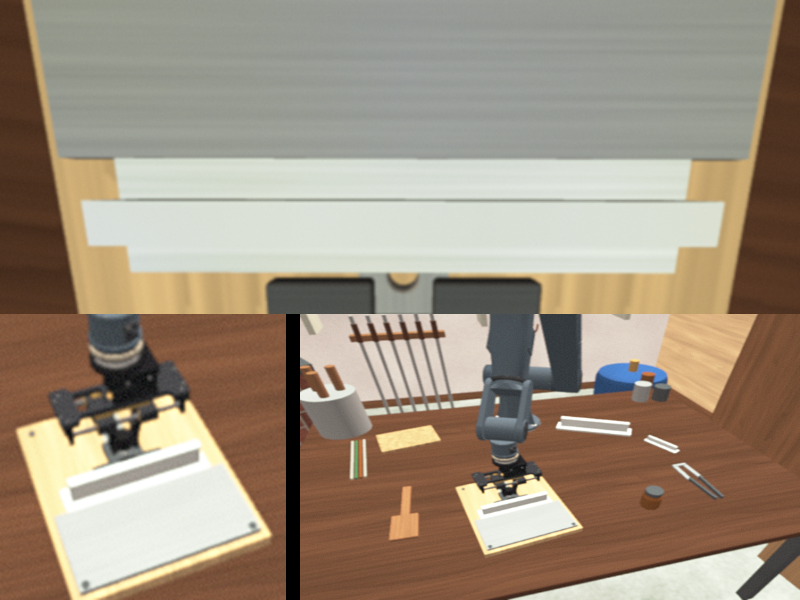

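The straightedge touches the plate's edge along its whole length (row 112 at both ends) and is centred on it. The stop is just behind it, the knob is held, and the jar, paddle and jacks are untouched. Handing in.

Run:
```python
from h import *
print(robot.hand_in()); print(robot.get_obs()['time'])
```

```text
the job is handed in; nothing more can be done
None
the job is handed in; nothing more can be done
```

The job is done and handed in at about 23 s. I laid the middle-sized straightedge flush and centred against the plate's edge and let go of it. I then lifted the knob 14 mm, slid the stop one hole (30 mm) towards the plate, and let the pin down. The knob is still held.

- **Straightedge:** the last picture shows it touching the plate's edge along its whole length, with the stop's jaw just behind it.
- **Pin:** a light push of about 7 N on the knob met a hard stop at z 0.0070, the same height as when I first gripped it with the pin home. I did not tug the stop sideways to test the lock.
- **Other things:** the jar, paddle and jacks look unmoved.

**What disagreed:** the real fingertips sit about 36 mm above the reported TCP. Because of that, my first grasp closed above the rib and missed without moving anything. I measured the offset by touching bare bench (about 10 N) and used it from then on. At contact with the plate, the arm's reading put the straightedge at x -0.021, against the expected -0.022, which is within calibration error.

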